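# Lock the gearbox access panel with its two quarter-turn latches

### The arm

A 7-joint arm with a two-finger parallel gripper is mounted at the origin on the work surface. World frame = base frame: x ahead of the robot, y to its left, z up, the work surface at z = 0. Lengths are in m, angles in degrees, forces in N, time in s.
With the tool pointing down it reaches from about 0.4 to 0.875 m from the base axis. Payload 6.5 kg.
Tool frame: the origin (TCP) lies on the front face of the gripper's body, between the roots of the fingers; the fingertips stand 64 mm ahead of it and the grasp point (between the pads) lies 45 mm ahead of it; y points along the fingers, z is the direction in which the jaws open and shut, and the axes are right-handed (so a half turn about y gives the same grasp; the last joint's range is limited). The gripper opens to 88 mm and grips with 3 to 60 N. Pads are 18 mm wide; open, the fingers measure 123 mm over their backs; the gripper's body (75 mm by 187 mm) begins 45 mm behind the grasp point.
Start: joints at [-76.616, 30.733, -0.252, 88.115, 0.149, 61.152, -4.079], TCP at [0.192, 0.621, 0.303] pointing down, gripper open.
Joint ranges: [-154.64, 154.64], [-21.42, 123.67], [-72.66, 72.17], [13.99, 137.28], [-74.86, 254.86], [10.95, 109.41], [-158.01, 158.01]. Speed limits (degrees/s): [136.94, 136.94, 180, 180, 180, 180, 180].

### API

Orientations are given as a 3x3 rotation matrix whose columns are the frame's x, y, z axes.
In Python, from plant import readout, eyes, finish_job, boxes_of, trace gives the robot as it stands. The module is installed in compiled form; this text tells all that it offers.
- The arm moves only by the tool send_rows, never from a script. Its argument "increments" is a list that holds one entry, the list of rows, each a list of 5 numbers: the shift along the world's x, y, z in cm, then the turn about the world's z in degrees, then the finger opening in cm, from 0 to 8.81. In form: [[[tx, ty, tz, yaw, hand], ...]]. A call has 1 to 5 rows; each row shifts and turns the commanded pose from where the row before left it; what a row does not reach is not made up. A row lasts 1/8 s, in which the tool goes at most 62.5 mm and 10.7 degrees, less where a joint would pass 70% of its speed; a pose out of reach is approached as far as the arm can. A call with a gripper value outside its range is refused whole. The fingers move at their own pace and stop on an object; "grip_force" is the grip in N (left out, the last holds). Time passes only in rows, so rows that do not move let the fingers close. It gives the time, the measured TCP pose, the force and the opening at its end, in the units of the state.
- readout.read_state(): the state, without advancing time (a new reading comes with each control period).
- eyes.snapshot(name): name is "side" or "top" or "wrist"; returns the picture (420x560x3 uint8, blue, green, red); there is no depth.
- eyes.camera_info(name): a dict with "camera_matrix" (3x3 intrinsics, pixels), "dist" ([k1, k2, p1, p2, k3] as OpenCV has them; the pictures are not rectified), "R" (3x3) and "t" (3): a world point X has camera coordinates R X + t; the wrist camera has in their place "T_tool_cam" (4x4, takes a point from camera to tool coordinates, whose origin is the TCP and whose axes are the tool frame's). Camera axes: x right, y down, z forward; pixel columns grow to the right and rows downward; lengths in m; the calibration is good to about 2 mm. A picture is of the moment at which its call begins: read the wrist's pose just before it. camera_info takes no time and is no camera call.
- finish_job(): hands the job in, once; it reports no verdict.
Trained networks look in the newest picture that a camera, given by its name, has taken for a name from the list of things; names that differ only in an ending like _2 or _b are one class to them, and where a whole thing is asked for, a point or a joint stands for the part that bears it (a point fixed in the world has none). Each returns a list of dicts, best first, with "confidence" (0 to 1); they miss things now and then, are a little off and sometimes report something else, mostly with a low value. They report only what shows in the picture. A call takes as long as a camera call.
- boxes_of(query, camera): "extent" ([centre column, centre row, width, height] in pixels, round what is visible of it).
- trace(query, camera): "pixels" (420x560 bool, what is visible of it) and "extent" ([centre column, centre row, width, height] in pixels, round what is visible of it).
The state is a dict: "time_s": time; "joint_pos": joint angles; "dq": joint speeds; "joint_torque": joint torques, N m; "tcp_pos": TCP position; "tool_rot": TCP orientation; "ft_force": force on the tool from outside, world axes, zero at the start; "wrist_torque": the same for the moment, N m; "width": opening from 0.0 (shut) to 1.0 (fully open).
Only numpy, scipy, OpenCV 4.12 (cv2) and the standard library are available. Lean on these libraries where they do the work, as an engineer would, in place of code of your own. Each camera call takes 0.05 s, during which the arm holds its last target. There are 200 camera calls.

### The job

Lock the sprung access panel on the gearbox housing: set your fingertips in the slot of a latch, press the panel down flush and turn the latch clockwise a quarter turn to its stop, then turn the other one the same way. Do not pull the panel up, and leave the tools and parts around it where they are. Finish with both latches fully locked, the panel down and the hand clear.

Things in the scene. Friction and masses are not known exactly. Their poses are not given: they have to be found in the camera images.
- housing: grey gearbox housing fixed to the bench, 300 (x) x 340 (y) x 90 mm high; origin at the centre of its underside on the bench, z up, -x its front (robot) side. An aluminium panel covers the top from the front edge back to a hinge along y at x = 60 mm; behind it a fixed ledge 90 mm high bears parts. The dials' axes stand at x = -90 mm, y = 85 (left) and -85 mm (right).
- panel (a joint): panel angle, rad: 0 shut flush, grows as its front edge rises. A spring holds it at about 0.075 (11 mm at the dials) until latched; pressing it shut takes about 7 N on a dial, then it is solid. 342 x 213 x 5 mm, top 95 mm above the bench when shut; round collars about the 78 mm dials are 90 mm across, rims at 112 mm; bow handle between the dials, top at 120 mm.
- latch_left (a joint): left dial's angle, rad (at housing y = 85 mm), growing CLOCKWISE from above: 0 open (slot along housing y), 1.571 locked at a hard stop (slot along housing x). Starts at 0 to 0.35, stays where left. Takes about 0.15 N m with the panel pressed shut. From about 0.7 its cam tongue passes under a keeper: it jams there while the panel is up, and holds the panel down once past.
- latch_left_slot (a point): centre of the slot floor of the left dial, on its axis. Slot 30 mm wide, 14 mm deep, straight across the dial between two half-moons; 76 mm of its length is free, so two fingertips a little apart, or a shut pair, fit in. Axes turn with the dial: y along the slot, z up out of it. Floor 98 mm above the bench with the panel shut, 11 mm higher with it sprung up.
- latch_right (a joint): right dial's angle, rad (at housing y = -85 mm), growing CLOCKWISE from above: 0 open (slot along housing y), 1.571 locked at a hard stop (slot along housing x). Starts at 0 to 0.35, stays where left. Takes about 0.15 N m with the panel pressed shut. From about 0.7 its cam tongue passes under a keeper: it jams there while the panel is up, and holds the panel down once past.
- latch_right_slot (a point): centre of the slot floor of the right dial, on its axis. Slot 30 mm wide, 14 mm deep, straight across the dial between two half-moons; 76 mm of its length is free, so two fingertips a little apart, or a shut pair, fit in. Axes turn with the dial: y along the slot, z up out of it. Floor 98 mm above the bench with the panel shut, 11 mm higher with it sprung up.
- wrench: loose steel open-ended wrench, 190 mm long, lying on the bench in front of the housing; origin under its middle. Leave alone.
- screwdriver: loose screwdriver, 200 mm long, lying on the bench right of the housing; origin under its middle. Leave alone.
- bushing: loose steel bushing ring, 60 mm across, 35 mm high, on the ledge; origin at the centre of its underside. Leave alone.
- tin: loose steel tin, 52 mm across, 60 mm high, on the ledge; origin at the centre of its underside. Leave alone.
- glue: loose red plastic bottle, 44 mm across, 120 mm high, on the bench left of the housing; origin at the centre of its underside. Leave alone.
- carton: loose cardboard carton, 100 x 80 x 60 mm high, on the bench left of the housing towards the back; origin at the centre of its underside. Leave alone.
- sleeve: loose steel sleeve (tube), 90 mm across, 70 mm high, on the bench right of the housing; origin at the centre of its underside. Leave alone.

How it is judged:
By the outcome, as a careful person would: the job done as asked, in the order asked, and still so for the second after the job is handed in, with the robot touching nothing.
It also fails if it takes over 48 s, if anything falls off the work surface, if the arm or the gripper's body presses on something with over 40 N, if the wrist force passes 120 N, or if a joint passes its speed limit or range.

## Working session

There is one attempt and no reset: what is moved stays moved. The work goes in short steps, Python scripts to look and compute and a tool call to move; the robot and the scene stay as the last step left them, time stands still between calls to the robot, and variables do not carry over. Pictures are saved under pics/ and viewed, about 8 in all and at most 12, crops included, and the job is handed in when it is done.

Besides the shell and the picture viewer there is one more tool, called after "Emit:" by a JSON object that holds its "name" and its "arguments", one argument or row to a line. send_rows: Moves the arm, as the interface text tells. Its arguments: {"type":"object","properties":{"increments":{"type":"array","items":{"type":"array","items":{"type":"array","items":{"type":"number"}}}},"grip_force":{"type":"number"}},"required":["increments"]}

```bash
mkdir -p pics; python3 - <<'E'
from plant import readout, eyes
import cv2,numpy as np
s=readout.read_state()
for k in s: print(k,np.round(s[k],4).tolist())
a=eyes.snapshot("top");b=eyes.snapshot("side")
cv2.imwrite("pics/top.png",a);cv2.imwrite("pics/side.png",b)
for n in("top","side","wrist"):print(n,eyes.camera_info(n))
E
```

```text
time_s 0.0
joint_pos [-76.618, 30.7772, -0.2536, 88.1708, 0.1489, 61.1499, -4.0791]
dq [0.0098, -0.0631, -0.0137, -0.0194, -0.0615, 0.004, -0.056]
joint_torque [-0.0005, -57.098, 0.9902, -25.1603, -0.0563, 0.0177, 0.0001]
tcp_pos [0.1918, 0.6205, 0.3018]
tool_rot [[0.9554, -0.0004, 0.2952], [-0.2952, -0.0017, 0.9554], [0.0001, -1.0, -0.0017]]
ft_force [0.3392, -0.5805, 0.0398]
wrist_torque [-0.0068, -0.006, 0.0163]
width 1.0007
top {'camera_matrix': array([[541.57393149,   0.        , 288.64459594],
       [  0.        , 541.57393149, 198.65790425],
       [  0.        ,   0.        ,   1.        ]]), 'dist': array([-0.20622738,  0.        ,  0.        ,  0.        ,  0.        ]), 'R': array([[ 0.00102015, -0.99999876,  0.00119585],
       [-0.99480363, -0.00113659, -0.10180596],
       [ 0.10180719, -0.00108578, -0.99480356]]), 't': array([0.03482988, 0.56830186, 1.4860627 ])}
side {'camera_matrix': array([[401.74740306,   0.        , 279.53524581],
       [  0.        , 401.74740306, 216.6013678 ],
       [  0.        ,   0.        ,   1.        ]]), 'dist': array([-0.02833647,  0
[... 169 characters left out ...]
602, -0.74402268, -0.64561872]]), 't': array([0.56252162, 0.15897679, 1.00207645])}
wrist {'camera_matrix': array([[364.93635469,   0.        , 276.1123943 ],
       [  0.        , 364.93635469, 201.65227262],
       [  0.        ,   0.        ,   1.        ]]), 'dist': array([-0.04040613,  0.        ,  0.        ,  0.        ,  0.        ]), 'T_tool_cam': array([[-1.23792090e-04,  9.59183864e-01,  2.82783132e-01,
        -7.30519033e-02],
       [ 1.86393338e-04, -2.82783107e-01,  9.59183861e-01,
        -8.22499744e-02],
       [ 9.99999975e-01,  1.71448267e-04, -1.43779170e-04,
        -7.97401865e-04],
       [ 0.00000000e+00,  0.00000000e+00,  0.00000000e+00,
         1.00000000e+00]])}
```

View pics/top.png

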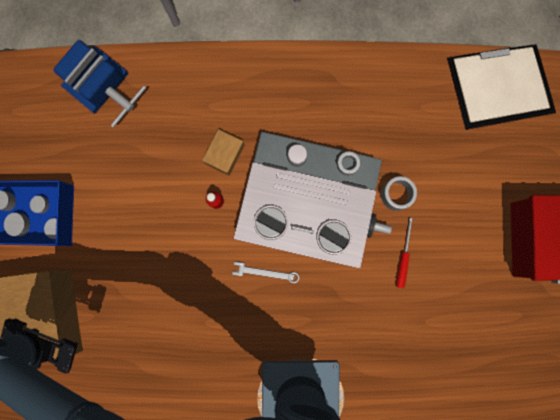

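View pics/side.png

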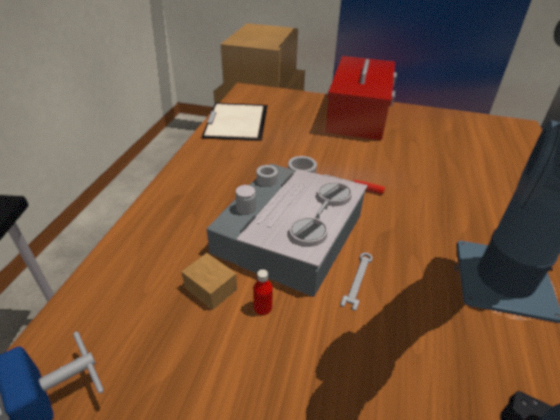

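Top view: the housing is yawed slightly, with the left dial at about (270,221) and the right dial at about (333,236). The screwdriver lies on the right and the bottle on the left. In the side view the dials are at (308,231) and (334,193).

```bash
cat > h.py <<'E'
import numpy as np,cv2
from plant import readout,eyes,boxes_of,trace
def ray(name,px,st=None):
    c=eyes.camera_info(name)
    u=cv2.undistortPoints(np.array(px,float).reshape(-1,1,2),c["camera_matrix"],c["dist"]).reshape(-1,2)
    d=np.c_[u,np.ones(len(u))]
    if name=="wrist":
        T=c["T_tool_cam"];R=np.array(st["tool_rot"]);p=np.array(st["tcp_pos"])
        return R@T[:3,3]+p,d@(R@T[:3,:3]).T
    return -c["R"].T@c["t"],d@c["R"]
def atz(name,px,z,st=None):
    o,d=ray(name,px,st); return o+d*((z-o[2])/d[:,2])[:,None]
E
python3 - <<'E'
from h import *
im=eyes.snapshot("top")
for q in("latch_left","latch_right","latch_left_slot"):
    for r in trace(q,"top")[:3]:
        print(q,r["confidence"],np.round(r["extent"],1),np.round(atz("top",[r["extent"][:2]],.118),4))
for q in("housing","panel"):
    r=trace(q,"top")[0]; m=r["pixels"].astype(np.uint8)
    c=max(cv2.findContours(m,0,1)[0],key=cv2.contourArea);b=cv2.minAreaRect(c)
    P=atz("top",cv2.boxPoints(b),.095);print(q,b,np.round(P,3).tolist())
g=cv2.resize(im[120:280,190:430],None,fx=3.3,fy=3.3,interpolation=cv2.INTER_CUBIC);cv2.imwrite("pics/crop.png",g)
E
```

```text
latch_left 0.76 [270.8 223.3  26.5  30.3] [[0.4942 0.0823 0.118 ]]
latch_right 0.89 [332.7 238.3  29.6  33. ] [[ 0.4549 -0.08    0.118 ]]
latch_right 0.57 [398.7 192.7  33.2  36.8] [[ 0.5754 -0.2571  0.118 ]]
latch_right 0.53 [212.6 198.   22.   11.6] [[0.5607 0.2365 0.118 ]]
latch_left_slot 0.81 [271.9 222.6  32.1  29.1] [[0.496  0.0794 0.118 ]]
housing ((319.10552978515625, 201.33953857421875), (151.5891571044922, 113.81204986572266), 13.20108699798584) [[0.452, 0.185, 0.095], [0.753, 0.118, 0.095], [0.659, -0.284, 0.095], [0.36, -0.208, 0.095]]
panel ((305.49639892578125, 213.7034149169922), (130.15850830078125, 82.3022689819336), 12.6995849609375) [[0.452, 0.184, 0.095], [0.668, 0.137, 0.095], [0.591, -0.205, 0.095], [0.376, -0.154, 0.095]]
```

View pics/crop.png

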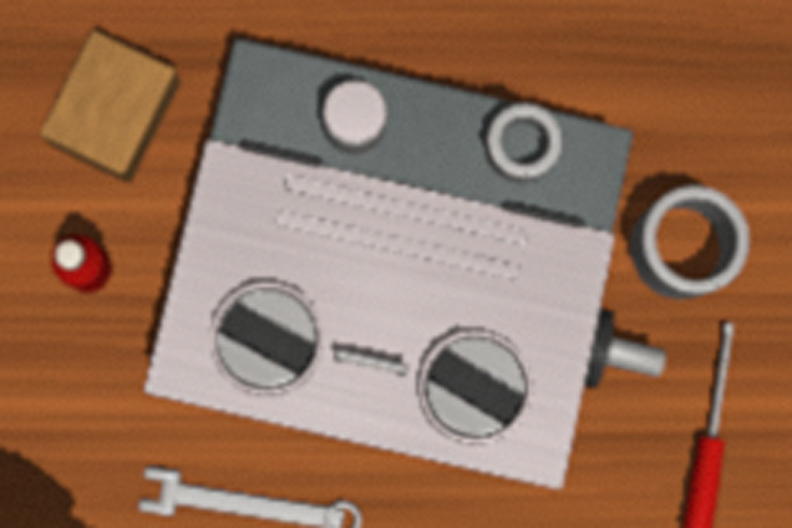

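The crop shows the left dial centre at (267,338), slot tilted about 20°, and the right dial at (474,386), slot tilted about 30°. The housing is tilted about 13°. I'll move above the dials for a close look.

Emit:
{"name": "send_rows", "arguments": {
  "increments": [
    [[2.4, -5.1, 0, 0, 3], [2.4, -5.1, 0, 0, 3], [2.4, -5.1, 0, 0, 3], [2.4, -5.1, 0, 0, 3], [2.4, -5.1, 0, 0, 3]]
  ]
}}

```text
time_s: 1.02
tcp_pos: [0.3127, 0.3643, 0.303]
tool_rot: [[0.955, 0.001, 0.295], [-0.295, 0.001, 0.955], [0.0, -1.0, 0.001]]
ft_force: [0.7, 0.3, 0.1]
width: 0.459
```

Emit:
{"name": "send_rows", "arguments": {
  "increments": [
    [[2.4, -5.1, 0, 0, 3], [2.4, -5.1, 0, 0, 3], [2.4, -5.1, 0, 0, 3], [2.4, -5.1, 0, 0, 3], [2.4, -5.1, 0, 0, 3]]
  ]
}}

```text
time_s: 1.65
tcp_pos: [0.4326, 0.1094, 0.3031]
tool_rot: [[0.955, 0.001, 0.295], [-0.295, 0.001, 0.955], [0.001, -1.0, 0.001]]
ft_force: [0.5, 0.8, 0.6]
width: 0.338
```

Emit:
{"name": "send_rows", "arguments": {
  "increments": [
    [[2.4, -5.1, 0, 0, 3], [2.0, -5.1, 0, 0, 3], [0, 0, 0, 0, 3], [0, 0, 0, 0, 3]]
  ]
}}

```text
time_s: 2.15
tcp_pos: [0.4757, 0.0096, 0.3027]
tool_rot: [[0.955, -0.0, 0.295], [-0.295, 0.0, 0.955], [-0.0, -1.0, 0.0]]
ft_force: [-0.2, 0.2, 0.0]
width: 0.341
```

```bash
python3 - <<'E'
from h import *
s=readout.read_state()
print(s["time_s"],np.round(s["tcp_pos"],4),np.round(s["tool_rot"],3).tolist(),s["width"],np.round(s["joint_pos"],1),s["ft_force"])
im=eyes.snapshot("wrist");cv2.imwrite("pics/w1.png",im)
for q in("latch_left","latch_right"):
    for r in trace(q,"wrist")[:2]:
        print(q,r["confidence"],np.round(r["extent"],1),np.round(atz("wrist",[r["extent"][:2]],.12,s),4))
E
```

```text
2.15 [0.4757 0.0096 0.3027] [[0.955, -0.0, 0.295], [-0.295, 0.0, 0.955], [-0.0, -1.0, 0.0]] 0.34075870862164837 [-22.7  13.9  18.9 114.6  -5.7  52.3  72. ] [-0.24450177  0.23471742  0.00558161]
latch_left 0.87 [377.1 190.6 102.4 102.4] [[0.4944 0.0825 0.12  ]]
latch_right 0.9 [153.7 206.7 103.2 102. ] [[ 0.4565 -0.0831  0.12  ]]
```

View pics/w1.png

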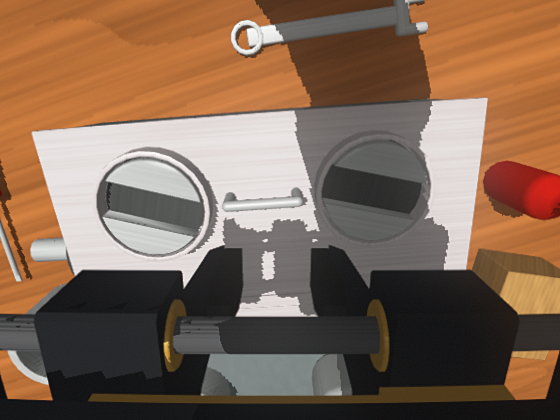

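Wrist view: the left dial is at (377,190) with its slot tilted about 11° in the image, and the right dial is at (154,207) with its slot tilted about 15°. The axes come out 169.6 mm apart, against the expected 170. I'll do the left dial first.

Emit:
{"name": "send_rows", "arguments": {
  "increments": [
    [[0.95, 3.65, -2, -5.5, 3], [0.95, 3.65, -2, -5.5, 3], [0, 0, -3, 0, 3], [0, 0, -2.5, 0, 3], [0, 0, 0, 0, 3]]
  ]
}}

```text
time_s: 2.92
tcp_pos: [0.4935, 0.0829, 0.2064]
tool_rot: [[0.882, -0.004, 0.47], [-0.47, -0.001, 0.882], [-0.003, -1.0, -0.002]]
ft_force: [0.3, 0.1, 0.5]
width: 0.343
```

```bash
python3 - <<'E'
from h import *
s=readout.read_state()
print(s["time_s"],np.round(s["tcp_pos"],4),s["ft_force"])
im=eyes.snapshot("wrist");cv2.imwrite("pics/w2.png",im)
E
```

```text
2.925 [0.4935 0.0829 0.2064] [0.27028978 0.14111421 0.54822462]
```

View pics/w2.png

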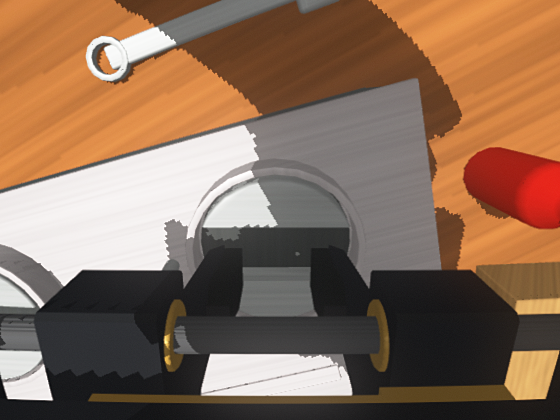

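The slot is horizontal in the image, so the tool is aligned with it. It spans rows 228 to about 266 and is centred on column 276. I'll check the fore-aft centring.

```bash
python3 - <<'E'
from h import *
s=readout.read_state();R=np.array(s["tool_rot"]);p=np.array(s["tcp_pos"])
for z in(.119,.123):
  P=atz("wrist",[[276,228],[276,266],[204,228],[350,228],[276,168]],z,s);print(np.round((P-p)@R*1000,1).tolist())
E
```

```text
[[-8.8, 88.6, -0.9], [12.1, 88.6, -0.9], [-8.8, 88.6, -36.8], [-8.8, 88.6, 36.1], [-39.2, 88.6, -0.9]]
[[-10.3, 84.6, -0.9], [10.1, 84.6, -0.9], [-10.3, 84.6, -36.0], [-10.3, 84.6, 35.2], [-40.0, 84.6, -0.9]]
```

```bash
python3 - <<'E'
from h import *
im=cv2.imread("pics/w2.png")
g=im[:,268:285].mean((1,2))
print([(r,int(g[r])) for r in range(150,285,2)])
cv2.imwrite("pics/w2c.png",cv2.resize(im[150:290,170:380],None,fx=3.8,fy=3.8,interpolation=cv2.INTER_CUBIC))
s=readout.read_state()
r=trace("latch_left","wrist")[0];print(r["confidence"],r["extent"])
E
```

```text
[(150, 128), (152, 128), (154, 128), (156, 129), (158, 127), (160, 111), (162, 112), (164, 112), (166, 113), (168, 139), (170, 134), (172, 129), (174, 124), (176, 103), (178, 101), (180, 109), (182, 121), (184, 122), (186, 119), (188, 118), (190, 117), (192, 116), (194, 114), (196, 115), (198, 116), (200, 114), (202, 123), (204, 132), (206, 114), (208, 115), (210, 125), (212, 132), (214, 137), (216, 145), (218, 150), (220, 167), (222, 170), (224, 175), (226, 149), (228, 60), (230, 56), (232, 56), (234, 55), (236, 55), (238, 54), (240, 54), (242, 53), (244, 53), (246, 52), (248, 52), (250, 52), (252, 51), (254, 51), (256, 50), (258, 49), (260, 50), (262, 49), (264, 48), (266, 48), (268, 101), (270, 99), (272, 103), (274, 102), (276, 94), (278, 97), (280, 99), (282, 111), (284, 110)]
0.98 [277.7, 247.1, 147.4, 144.2]
```

View pics/w2c.png

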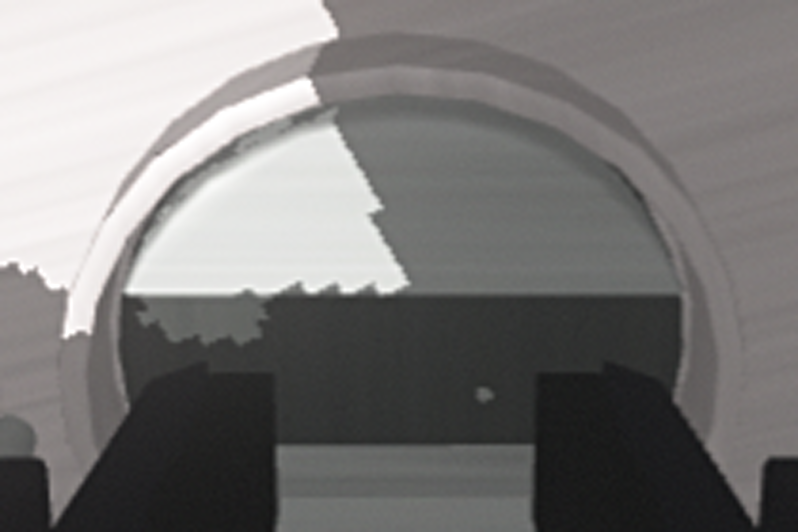

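The collar's outer edge (row 168), the near slot edge (row 227) and the floor junction (row 267) all put the dial axis about 3–4 mm further along tool x. I'll shift by that and go in.

Emit:
{"name": "send_rows", "arguments": {
  "increments": [
    [[0.3, -0.15, -1.0, 0, 3], [0, 0, -1.0, 0, 3], [0, 0, -0.7, 0, 3], [0, 0, -0.7, 0, 3], [0, 0, 0, 0, 3]]
  ]
}}

```text
time_s: 3.65
tcp_pos: [0.4977, 0.0804, 0.1732]
tool_rot: [[0.881, -0.001, 0.472], [-0.472, -0.0, 0.881], [-0.001, -1.0, -0.001]]
ft_force: [-0.5, -0.6, 0.3]
width: 0.341
```

Emit:
{"name": "send_rows", "arguments": {
  "increments": [
    [[0, 0, -0.4, 0, 3], [0, 0, -0.4, 0, 3], [0, 0, -0.4, 0, 3], [0, 0, 0, 0, 3]]
  ]
}}

```text
time_s: 4.15
tcp_pos: [0.4975, 0.0806, 0.1623]
tool_rot: [[0.881, -0.001, 0.472], [-0.472, 0.001, 0.881], [-0.001, -1.0, -0.0]]
ft_force: [-6.3, -0.6, 15.2]
width: 0.34
```

Seated and pressed flush, with the tip at 98 mm and 15 N. Turning clockwise.

Emit:
{"name": "send_rows", "arguments": {
  "increments": [
    [[0, 0, -0.1, -7, 3], [0, 0, 0, -7, 3], [0, 0, 0, -7, 3], [0, 0, 0, 0, 3]]
  ]
}}

```text
time_s: 4.65
tcp_pos: [0.4971, 0.0795, 0.1622]
tool_rot: [[0.652, -0.002, 0.758], [-0.758, -0.0, 0.652], [-0.001, -1.0, -0.002]]
ft_force: [-11.0, -3.5, 29.3]
width: 0.335
```

Emit:
{"name": "send_rows", "arguments": {
  "increments": [
    [[0, 0, 0, -7, 3], [0, 0, 0, -7, 3], [0, 0, 0, -7, 3], [0, 0, 0, 0, 3]]
  ]
}}

```text
time_s: 5.15
tcp_pos: [0.4963, 0.0786, 0.1621]
tool_rot: [[0.336, -0.004, 0.942], [-0.942, -0.001, 0.336], [-0.001, -1.0, -0.004]]
ft_force: [-13.9, -5.3, 33.2]
width: 0.338
```

```bash
python3 - <<'E'
from h import *
s=readout.read_state();R=np.array(s["tool_rot"])
print(s["time_s"],np.round(s["tcp_pos"],4),np.degrees(np.arctan2(R[1,2],R[0,2])),np.round(s["ft_force"],1),np.round(s["wrist_torque"],2),np.round(s["joint_pos"],0))
E
```

```text
5.15 [0.4963 0.0786 0.1621] 19.6524648995649 [-13.9  -5.3  33.2] [-1.17  2.93 -0.08] [-35.  31.  26. 117. -22.  37.  26.]
```

Emit:
{"name": "send_rows", "arguments": {
  "increments": [
    [[-0.15, -0.05, 0, -7, 3], [0, 0, 0, -7, 3], [0, 0, 0, -7, 3], [0, 0, 0, 0, 3]]
  ]
}}

```text
time_s: 5.65
tcp_pos: [0.495, 0.0781, 0.1621]
tool_rot: [[-0.024, -0.004, 1.0], [-1.0, -0.0, -0.024], [0.0, -1.0, -0.004]]
ft_force: [-14.0, -5.1, 32.1]
width: 0.343
```

Emit:
{"name": "send_rows", "arguments": {
  "increments": [
    [[0, 0, 0, -7, 3], [0, 0, 0, -6, 3], [0, 0, 0, 0, 3]]
  ]
}}

```text
time_s: 6.02
tcp_pos: [0.4947, 0.0784, 0.1621]
tool_rot: [[-0.247, -0.004, 0.969], [-0.969, 0.0, -0.247], [0.001, -1.0, -0.004]]
ft_force: [-15.1, -4.6, 34.6]
width: 0.341
```

```bash
python3 - <<'E'
from h import *
s=readout.read_state();R=np.array(s["tool_rot"])
print(s["time_s"],np.round(s["tcp_pos"],4),np.degrees(np.arctan2(R[1,2],R[0,2])),np.round(s["ft_force"],1),np.round(s["wrist_torque"],2),np.round(s["joint_pos"],0))
E
```

```text
6.025 [0.4947 0.0784 0.1621] -14.322905408725882 [-15.1  -4.6  34.6] [-0.98  3.13 -0.08] [-41.  33.  35. 118. -31.  39.  -0.]
```

Emit:
{"name": "send_rows", "arguments": {
  "increments": [
    [[0, 0, 0, -5, 3], [0, 0, 0, 0, 3]]
  ]
}}

```text
time_s: 6.28
tcp_pos: [0.4961, 0.0795, 0.1622]
tool_rot: [[-0.33, -0.001, 0.944], [-0.944, 0.001, -0.33], [-0.001, -1.0, -0.002]]
ft_force: [-8.9, -0.7, 28.1]
width: 0.34
```

```bash
cat > st.py <<'E'
from h import *
s=readout.read_state();R=np.array(s["tool_rot"])
print(s["time_s"],np.round(s["tcp_pos"],4),"yaw",np.degrees(np.arctan2(R[1,2],R[0,2])),np.round(s["ft_force"],1),np.round(s["wrist_torque"],2),np.round(s["joint_pos"],0))
E
python3 st.py
```

```text
6.275 [0.4961 0.0795 0.1622] yaw -19.251349038334997 [-8.9 -0.7 28.1] [-0.35  2.24 -0.07] [-42.  34.  36. 117. -32.  39.  -4.]
```

Emit:
{"name": "send_rows", "arguments": {
  "increments": [
    [[0, 0, 0, -5, 3], [0, 0, 0, 0, 3]]
  ]
}}

```text
time_s: 6.52
tcp_pos: [0.4971, 0.0808, 0.1622]
tool_rot: [[-0.407, 0.001, 0.913], [-0.913, 0.002, -0.407], [-0.002, -1.0, 0.0]]
ft_force: [-7.1, 1.4, 24.0]
width: 0.339
```

```bash
python3 st.py
```

```text
6.525 [0.4971 0.0808 0.1622] yaw -24.0319560005342 [-7.1  1.4 24. ] [0.27 1.49 0.79] [-43.  34.  38. 117. -33.  39.  -8.]
```

Torque jumped to 0.79 N m at yaw −24°, which matches stop plus clearance. One more small nudge, then lift and look.

Emit:
{"name": "send_rows", "arguments": {
  "increments": [
    [[0, 0, 0, -4, 3], [0, 0, 0, 0, 3]]
  ]
}}

```text
time_s: 6.78
tcp_pos: [0.4972, 0.0809, 0.1622]
tool_rot: [[-0.461, 0.001, 0.887], [-0.887, -0.0, -0.461], [0.0, -1.0, 0.001]]
ft_force: [-6.4, -0.6, 24.3]
width: 0.34
```

```bash
python3 st.py
```

```text
6.775 [0.4972 0.0809 0.1622] yaw -27.464625889483834 [-6.4 -0.6 24.3] [-0.17  1.56  3.72] [-44.  35.  39. 117. -34.  39. -11.]
```

At the stop (3.7 N m). I'll back off the clearance, lift clear, and go over the right dial.

Emit:
{"name": "send_rows", "arguments": {
  "increments": [
    [[0, 0, 0, 7, 3], [0, 0, 0, 7, 3], [0, 0, 1.5, 0, 3], [0, 0, 2, 0, 3], [0, 0, 2.5, 0, 3]]
  ]
}}

```text
time_s: 7.4
tcp_pos: [0.4964, 0.0796, 0.2214]
tool_rot: [[-0.247, 0.0, 0.969], [-0.969, -0.001, -0.247], [0.001, -1.0, 0.0]]
ft_force: [0.1, -0.5, -0.5]
width: 0.338
```

Emit:
{"name": "send_rows", "arguments": {
  "increments": [
    [[-0.6, -3.2, 0, 10, 3], [-0.8, -3.3, 0, 10, 3], [-0.8, -3.3, 0, 10, 3], [-0.8, -3.3, 0, 10, 3], [-0.8, -3.3, 0, 10, 3]]
  ]
}}

```text
time_s: 8.02
tcp_pos: [0.4583, -0.0854, 0.221]
tool_rot: [[0.588, 0.001, 0.809], [-0.809, -0.001, 0.588], [0.001, -1.0, 0.0]]
ft_force: [0.3, -0.5, 0.1]
width: 0.339
```

Emit:
{"name": "send_rows", "arguments": {
  "increments": [
    [[0, 0, 0, 10, 3], [0, 0, 0, 10, 3], [0, 0, -1, 1, 3], [0, 0, 0, 0, 3], [0, 0, 0, 0, 3]]
  ]
}}

```text
time_s: 8.65
tcp_pos: [0.4584, -0.084, 0.2105]
tool_rot: [[0.836, -0.0, 0.549], [-0.549, -0.0, 0.836], [-0.0, -1.0, -0.001]]
ft_force: [-0.2, 0.1, 0.4]
width: 0.345
```

```bash
python3 st.py; python3 - <<'E'
from h import *
s=readout.read_state();R=np.array(s["tool_rot"]);p=np.array(s["tcp_pos"])
im=eyes.snapshot("wrist");cv2.imwrite("pics/w3.png",im)
r=trace("latch_right","wrist")[0];print(r["confidence"],r["extent"])
for z in(.098,.112,.115):
  P=atz("wrist",[[276,r] for r in range(150,290,10)],z,s);print(z,np.round(((P-p)@R*1000)[:,0],1).tolist())
E
```

```text
8.65 [ 0.4584 -0.084   0.2105] yaw 56.70390441170801 [-0.2  0.1  0.4] [-0.07 -0.03 -0.02] [-14.  22.  23. 121. -13.  40.  75.]
0.97 [274.6, 229.3, 141.1, 140.6]
0.098 [-44.2, -38.8, -33.3, -27.7, -22.1, -16.4, -10.5, -4.6, 1.4, 7.6, 13.8, 20.2, 26.6, 33.2]
0.112 [-46.2, -41.2, -36.1, -31.0, -25.7, -20.4, -15.0, -9.5, -3.9, 1.8, 7.6, 13.5, 19.5, 25.6]
0.115 [-46.7, -41.8, -36.8, -31.7, -26.5, -21.3, -16.0, -10.5, -5.0, 0.6, 6.2, 12.0, 18.0, 24.0]
```

View pics/w3.png

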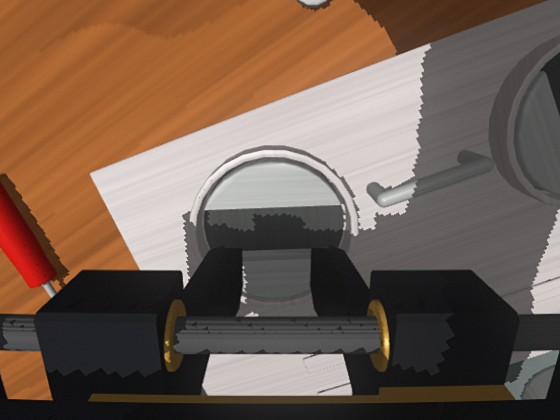

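Wrist view: the right dial's slot near edge is at row 206 and the floor junction at row 249, columns 204–342, so it is centred to about 1 mm. The left slot at top right is now along housing x. Inserting.

Emit:
{"name": "send_rows", "arguments": {
  "increments": [
    [[-0.1, 0, -1.5, 1, 3], [0, 0, -1.0, 0, 3], [0, 0, -0.8, 0, 3], [0, 0, -0.7, 0, 3], [0, 0, -0.5, 0, 3]]
  ]
}}

```text
time_s: 9.38
tcp_pos: [0.4574, -0.084, 0.1652]
tool_rot: [[0.846, -0.0, 0.533], [-0.533, -0.0, 0.846], [-0.0, -1.0, -0.0]]
ft_force: [-0.3, -0.5, 0.0]
width: 0.342
```

```bash
python3 st.py
```

```text
9.375 [ 0.4574 -0.084   0.1652] yaw 57.820354533289525 [-0.3 -0.5  0. ] [0.   0.03 0.02] [-12.  27.  20. 122. -17.  34.  78.]
```

Emit:
{"name": "send_rows", "arguments": {
  "increments": [
    [[0, 0, -0.3, 0, 3], [0, 0, -0.3, 0, 3], [0, 0, 0, 0, 3]]
  ]
}}

```text
time_s: 9.75
tcp_pos: [0.4574, -0.0841, 0.1621]
tool_rot: [[0.846, -0.0, 0.533], [-0.533, 0.002, 0.846], [-0.001, -1.0, 0.002]]
ft_force: [-11.3, 2.0, 39.1]
width: 0.342
```

```bash
python3 st.py
```

```text
9.75 [ 0.4574 -0.0841  0.1621] yaw 57.78759554445254 [-11.3   2.   39.1] [0.39 2.48 0.04] [-11.  27.  20. 122. -17.  33.  79.]
```

Emit:
{"name": "send_rows", "arguments": {
  "increments": [
    [[0, 0, 0.1, -7, 3], [0, 0, 0, -7, 3], [0, 0, 0, -7, 3], [0, 0, 0, -7, 3], [0, 0, 0, -7, 3]]
  ]
}}

```text
time_s: 10.38
tcp_pos: [0.4576, -0.0855, 0.1622]
tool_rot: [[0.383, 0.001, 0.924], [-0.924, -0.001, 0.383], [0.001, -1.0, 0.001]]
ft_force: [-6.8, -3.1, 23.2]
width: 0.339
```

```bash
python3 st.py
```

```text
10.375 [ 0.4576 -0.0855  0.1622] yaw 22.538868967942406 [-6.8 -3.1 23.2] [-0.94  1.55  0.15] [-19.  29.  30. 122. -25.  34.  51.]
```

Emit:
{"name": "send_rows", "arguments": {
  "increments": [
    [[0, 0, 0, -7, 3], [0, 0, 0, -7, 3], [0, 0, 0, -7, 3], [0, 0, 0, -7, 3], [0, 0, 0, -7, 3]]
  ]
}}

```text
time_s: 11.0
tcp_pos: [0.4564, -0.0864, 0.1622]
tool_rot: [[-0.217, -0.001, 0.976], [-0.976, -0.001, -0.217], [0.001, -1.0, -0.0]]
ft_force: [-10.4, -5.3, 27.6]
width: 0.339
```

```bash
python3 st.py
```

```text
11.0 [ 0.4564 -0.0864  0.1622] yaw -12.515468027429636 [-10.4  -5.3  27.6] [-1.2   2.52  0.13] [-26.  32.  39. 123. -33.  36.  24.]
```

Emit:
{"name": "send_rows", "arguments": {
  "increments": [
    [[0, 0, 0, -5, 3], [0, 0, 0, -5, 3], [0, 0, 0, 0, 3]]
  ]
}}

```text
time_s: 11.38
tcp_pos: [0.4577, -0.0849, 0.1622]
tool_rot: [[-0.379, 0.001, 0.925], [-0.925, 0.0, -0.379], [-0.001, -1.0, 0.001]]
ft_force: [-6.6, -0.6, 25.1]
width: 0.341
```

```bash
python3 st.py
```

```text
11.375 [ 0.4577 -0.0849  0.1622] yaw -22.268093307366307 [-6.6 -0.6 25.1] [-0.13  1.61  0.  ] [-28.  32.  41. 123. -36.  37.  17.]
```

Emit:
{"name": "send_rows", "arguments": {
  "increments": [
    [[0, 0, 0, -3, 3], [0, 0, 0, -3, 3], [0, 0, 0, 0, 3]]
  ]
}}

```text
time_s: 11.75
tcp_pos: [0.458, -0.0844, 0.1622]
tool_rot: [[-0.462, -0.0, 0.887], [-0.887, -0.002, -0.462], [0.001, -1.0, 0.001]]
ft_force: [-7.6, -1.5, 26.5]
width: 0.342
```

```bash
python3 st.py
```

```text
11.75 [ 0.458  -0.0844  0.1622] yaw -27.49536719828686 [-7.6 -1.5 26.5] [-0.51  1.72  3.75] [-29.  33.  43. 123. -37.  38.  13.]
```

Same stop signature at the same yaw: 3.75 N m at −27.5°. Back off, lift, retreat toward the middle-front and look.

Emit:
{"name": "send_rows", "arguments": {
  "increments": [
    [[0, 0, 0, 7, 3], [0, 0, 0, 7, 3], [0, 0, 1.5, 0, 3], [0, 0, 2.5, 0, 3], [0, 0, 4, 0, 3]]
  ]
}}

```text
time_s: 12.38
tcp_pos: [0.457, -0.0839, 0.2413]
tool_rot: [[-0.246, -0.002, 0.969], [-0.969, -0.0, -0.246], [0.001, -1.0, -0.002]]
ft_force: [0.9, 0.2, 1.0]
width: 0.342
```

Emit:
{"name": "send_rows", "arguments": {
  "increments": [
    [[0, 3, 3, 10, 3], [0.5, 3, 3, 10, 3], [0.5, 3, 0, 10, 3], [0, 0, 0, 10, 3], [0, 0, 0, 10, 3]]
  ]
}}

```text
time_s: 13.0
tcp_pos: [0.4675, 0.0066, 0.3011]
tool_rot: [[0.59, 0.0, 0.808], [-0.808, 0.0, 0.59], [0.0, -1.0, 0.0]]
ft_force: [0.1, -0.0, -0.1]
width: 0.342
```

Emit:
{"name": "send_rows", "arguments": {
  "increments": [
    [[0, 0, 0, 10, 3], [0, 0, 0, 10, 3], [0, 0, 0, 10, 3], [0, 0, 0, 0, 3], [0, 0, 0, 0, 3]]
  ]
}}

```text
time_s: 13.62
tcp_pos: [0.4675, 0.006, 0.3009]
tool_rot: [[0.911, 0.0, 0.413], [-0.413, 0.0, 0.911], [0.0, -1.0, 0.0]]
ft_force: [-0.2, -0.5, -0.5]
width: 0.342
```

```bash
python3 st.py; python3 - <<'E'
from h import *
cv2.imwrite("pics/w4.png",eyes.snapshot("wrist"))
E
```

```text
13.625 [0.4675 0.006  0.3009] yaw 65.59805681004335 [-0.2 -0.5 -0.5] [-0.04  0.03  0.01] [-35.  14.  34. 116. -10.  52.  70.]
```

View pics/w4.png

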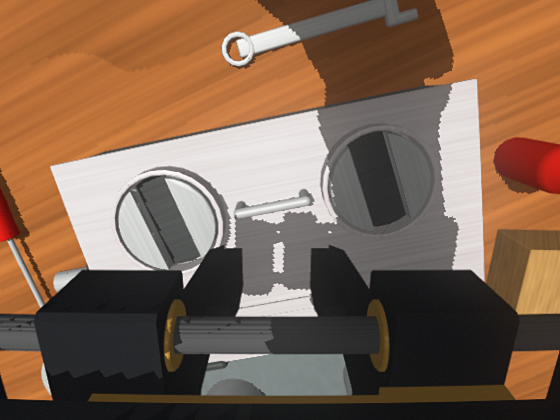

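Both slots now run fore-aft and are parallel: the right one from (163,176) to (203,258), the left one from (378,132) to (408,218). I'll check the angles in world coordinates.

```bash
python3 - <<'E'
from h import *
s=readout.read_state();im=cv2.imread("pics/w4.png")
g=cv2.GaussianBlur(cv2.cvtColor(im,6),(3,3),0)
lines=cv2.createLineSegmentDetector().detect(g)[0].reshape(-1,4)
for l in lines:
    c=(l[:2]+l[2:])/2
    for n,(u,v) in dict(R=(168,220),L=(380,180)).items():
        if np.hypot(*(c-[u,v]))<45 and np.hypot(*(l[2:]-l[:2]))>35:
            P=atz("wrist",l.reshape(2,2),.11,s);d=P[1]-P[0];print(n,np.round(l),"world deg",round((np.degrees(np.arctan2(d[1],d[0]))+90)%180-90,1))
for e in ([[52,166],[477,80]],):
    P=atz("wrist",e,.095,s);d=P[1]-P[0];print("front edge yaw",np.degrees(np.arctan2(d[1],d[0]))-90, np.hypot(d[0],d[1]))
E
```

```text
R [164. 179. 200. 256.] world deg -3.8
R [167. 267. 130. 192.] world deg -3.9
R [171. 261. 135. 187.] world deg -4.2
L [373. 227. 348. 145.] world deg -4.2
L [382. 132. 405. 212.] world deg -3.9
L [388. 136. 410. 216.] world deg -4.2
front edge yaw -13.151422195061556 0.34155800284886484
```

The slots read −4° and the housing −13°, so both dials sit about 9° short. While I backed off, the pads were still pressing on the slot floor, and friction dragged each dial back from its stop. I'll turn each one again with the tips just off the floor and back off only after unloading.

Emit:
{"name": "send_rows", "arguments": {
  "increments": [
    [[0.6, 1.5, 0, -10, 3], [0.6, 1.5, 0, -10, 3], [0.6, 1.5, 0, -10, 3], [0.6, 1.5, 0, -10, 3], [0.5, 1.4, 0, -10, 3]]
  ]
}}

```text
time_s: 14.3
tcp_pos: [0.4966, 0.0807, 0.3007]
tool_rot: [[0.265, 0.0, 0.964], [-0.964, -0.0, 0.265], [0.0, -1.0, 0.0]]
ft_force: [-0.4, 0.5, -0.6]
width: 0.339
```

Emit:
{"name": "send_rows", "arguments": {
  "increments": [
    [[0, 0, -3, -10, 3], [0, 0, -3, -10, 3], [0, 0, -3, 0, 3], [0, 0, 0, 0, 3], [0, 0, 0, 0, 3]]
  ]
}}

```text
time_s: 14.92
tcp_pos: [0.497, 0.0799, 0.2117]
tool_rot: [[-0.074, 0.001, 0.997], [-0.997, 0.0, -0.074], [-0.0, -1.0, 0.001]]
ft_force: [-0.5, 0.5, -0.6]
width: 0.34
```

```bash
python3 st.py
```

```text
14.925 [0.497  0.0799 0.2117] yaw -4.22491213544821 [-0.5  0.5 -0.6] [-0.06  0.07  0.01] [-46.  29.  41. 116. -27.  44.   7.]
```

Emit:
{"name": "send_rows", "arguments": {
  "increments": [
    [[0, 0, -1.5, 0, 3], [0, 0, -1.3, 0, 3], [0, 0, -1.0, 0, 3], [0, 0, -0.9, 0, 3], [0, 0, 0, 0, 3]]
  ]
}}

```text
time_s: 15.55
tcp_pos: [0.4964, 0.0799, 0.1633]
tool_rot: [[-0.073, -0.001, 0.997], [-0.997, 0.0, -0.073], [-0.0, -1.0, -0.001]]
ft_force: [-1.2, 0.3, 5.0]
width: 0.345
```

```bash
python3 st.py
```

```text
15.55 [0.4964 0.0799 0.1633] yaw -4.191766703873559 [-1.2  0.3  5. ] [0.   0.55 0.06] [-43.  34.  37. 117. -32.  39.  11.]
```

Emit:
{"name": "send_rows", "arguments": {
  "increments": [
    [[0, 0, 0, -7, 3], [0, 0, 0, -7, 3], [0, 0, 0, -4, 3], [0, 0, 0, 0, 3]]
  ]
}}

```text
time_s: 16.05
tcp_pos: [0.4972, 0.0806, 0.1637]
tool_rot: [[-0.376, 0.001, 0.927], [-0.927, 0.0, -0.376], [-0.001, -1.0, 0.001]]
ft_force: [2.4, 1.7, 0.6]
width: 0.339
```

```bash
python3 st.py
```

```text
16.05 [0.4972 0.0806 0.1637] yaw -22.101196946799977 [2.4 1.7 0.6] [ 0.34 -0.43  0.08] [-46.  35.  41. 118. -36.  40.  -3.]
```

Emit:
{"name": "send_rows", "arguments": {
  "increments": [
    [[0, 0, 0, -3, 3], [0, 0, 0, -2, 3], [0, 0, 0, 0, 3]]
  ]
}}

```text
time_s: 16.42
tcp_pos: [0.4972, 0.0808, 0.1639]
tool_rot: [[-0.451, 0.001, 0.893], [-0.893, -0.001, -0.451], [0.0, -1.0, 0.001]]
ft_force: [4.4, 2.3, -0.4]
width: 0.341
```

```bash
python3 st.py
```

```text
16.425 [0.4972 0.0808 0.1639] yaw -26.778415996859355 [ 4.4  2.3 -0.4] [ 0.33 -0.85  3.1 ] [-47.  36.  43. 118. -37.  41.  -7.]
```

At the stop with no floor load. I'll back off now and lift.

Emit:
{"name": "send_rows", "arguments": {
  "increments": [
    [[0, 0, 0, 4, 3], [0, 0, 0.2, 4, 3], [0, 0, 0.3, 5, 3], [0, 0, 2, 0, 3], [0, 0, 3, 0, 3]]
  ]
}}

```text
time_s: 17.05
tcp_pos: [0.4947, 0.0788, 0.2183]
tool_rot: [[-0.25, -0.004, 0.968], [-0.968, -0.0, -0.25], [0.001, -1.0, -0.004]]
ft_force: [-0.1, -0.8, 0.6]
width: 0.338
```

Emit:
{"name": "send_rows", "arguments": {
  "increments": [
    [[-0.5, -3.2, 0, 5, 3], [-0.8, -3.3, 0, 5, 3], [-0.8, -3.3, 0, 0, 3], [-0.9, -3.3, 0, 0, 3], [-0.9, -3.3, 0, 0, 3]]
  ]
}}

```text
time_s: 17.68
tcp_pos: [0.4556, -0.0856, 0.2183]
tool_rot: [[-0.078, -0.002, 0.997], [-0.997, 0.001, -0.078], [-0.001, -1.0, -0.002]]
ft_force: [0.4, 0.2, 0.1]
width: 0.341
```

Emit:
{"name": "send_rows", "arguments": {
  "increments": [
    [[0, 0, -1, 0, 3], [0, 0, 0, 0, 3], [0, 0, 0, 0, 3]]
  ]
}}

```text
time_s: 18.05
tcp_pos: [0.4574, -0.0831, 0.2085]
tool_rot: [[-0.072, -0.001, 0.997], [-0.997, 0.001, -0.072], [-0.0, -1.0, -0.001]]
ft_force: [-0.7, 0.3, 0.9]
width: 0.341
```

```bash
python3 st.py
```

```text
18.05 [ 0.4574 -0.0831  0.2085] yaw -4.146146829288346 [-0.7  0.3  0.9] [-0.08  0.09 -0.02] [-29.  26.  42. 122. -27.  42.  27.]
```

Target about (0.4575, −0.0845), tip height 100 mm.

Emit:
{"name": "send_rows", "arguments": {
  "increments": [
    [[0, -0.1, -1.5, 0, 3], [0, 0, -1.2, 0, 3], [0, 0, -0.9, 0, 3], [0, 0, -0.8, 0, 3], [0, 0, 0, 0, 3]]
  ]
}}

```text
time_s: 18.68
tcp_pos: [0.4573, -0.0851, 0.1642]
tool_rot: [[-0.073, -0.001, 0.997], [-0.997, -0.0, -0.073], [0.0, -1.0, -0.001]]
ft_force: [0.2, 0.7, -0.2]
width: 0.337
```

```bash
python3 st.py
```

```text
18.675 [ 0.4573 -0.0851  0.1642] yaw -4.190352325767379 [ 0.2  0.7 -0.2] [-0.07  0.1  -0.03] [-25.  31.  38. 123. -32.  36.  31.]
```

Emit:
{"name": "send_rows", "arguments": {
  "increments": [
    [[0, 0, 0, -7, 3], [0, 0, 0, -7, 3], [0, 0, 0, -5, 3], [0, 0, 0, -4, 3], [0, 0, 0, 0, 3]]
  ]
}}

```text
time_s: 19.3
tcp_pos: [0.4579, -0.0845, 0.1649]
tool_rot: [[-0.449, -0.0, 0.893], [-0.893, -0.001, -0.449], [0.001, -1.0, 0.0]]
ft_force: [0.6, -0.2, 2.5]
width: 0.34
```

```bash
python3 st.py
```

```text
19.3 [ 0.4579 -0.0845  0.1649] yaw -26.711055037904288 [ 0.6 -0.2  2.5] [-0.15  0.15  2.66] [-29.  33.  44. 123. -37.  38.  13.]
```

At the stop again (2.7 N m, essentially no floor load). Back off, lift and check.

Emit:
{"name": "send_rows", "arguments": {
  "increments": [
    [[0, 0, 0, 4, 3], [0, 0, 0.2, 4, 3], [0, 0, 0.3, 5, 3], [0, 0, 2, 0, 3], [0, 0, 3.5, 0, 3]]
  ]
}}

```text
time_s: 19.92
tcp_pos: [0.4567, -0.0852, 0.2249]
tool_rot: [[-0.248, -0.002, 0.969], [-0.969, 0.001, -0.248], [-0.0, -1.0, -0.002]]
ft_force: [0.2, 0.6, -0.2]
width: 0.337
```

Emit:
{"name": "send_rows", "arguments": {
  "increments": [
    [[0, 3, 4, 10, 3], [0.5, 3, 4, 10, 3], [0.5, 3, 0, 10, 3], [0, 0, 0, 10, 3], [0, 0, 0, 10, 3]]
  ]
}}

```text
time_s: 20.55
tcp_pos: [0.4673, 0.0053, 0.3049]
tool_rot: [[0.589, 0.0, 0.808], [-0.808, 0.001, 0.589], [-0.001, -1.0, 0.001]]
ft_force: [0.5, 0.2, -0.2]
width: 0.341
```

Emit:
{"name": "send_rows", "arguments": {
  "increments": [
    [[0, 0, 0, 10, 3], [0, 0, 0, 10, 3], [0, 0, 0, 10, 3], [0, 0, 0, 0, 3], [0, 0, 0, 0, 3]]
  ]
}}

```text
time_s: 21.18
tcp_pos: [0.4674, 0.0048, 0.3048]
tool_rot: [[0.91, 0.0, 0.414], [-0.414, 0.001, 0.91], [-0.0, -1.0, 0.001]]
ft_force: [-0.1, 0.2, 0.6]
width: 0.337
```

```bash
python3 st.py; python3 - <<'E'
from h import *
s=readout.read_state();im=eyes.snapshot("wrist");cv2.imwrite("pics/w5.png",im);cv2.imwrite("pics/top2.png",eyes.snapshot("top"))
g=cv2.GaussianBlur(cv2.cvtColor(im,6),(3,3),0)
for l in cv2.createLineSegmentDetector().detect(g)[0].reshape(-1,4):
    if np.hypot(*(l[2:]-l[:2]))>35 and (l[1]+l[3])/2<270:
        P=atz("wrist",l.reshape(2,2),.11,s);d=P[1]-P[0];print(np.round(l),round((np.degrees(np.arctan2(d[1],d[0]))+90)%180-90,1))
E
```

```text
21.175 [0.4674 0.0048 0.3048] yaw 65.56302280300147 [-0.1  0.2  0.6] [-0.02  0.01  0.01] [-36.  14.  35. 116. -10.  52.  70.]
[ 91. 269. 178. 270.] 65.3
[372. 270. 469. 269.] 65.5
[ 54. 166.  93. 269.] -12.6
[316. 109.  53. 164.] 76.9
[255.  53. 299.  39.] 81.3
[164. 266. 138. 186.] -12.9
[174. 177. 198. 259.] -12.8
[211. 201. 183. 177.] 23.8
[482. 243. 475.  81.] -13.3
[312. 203. 253. 215.] 76.9
[290. 200. 237. 209.] 75.4
[237. 215. 276. 206.] 79.2
[ 27. 239.  53. 292.] -9.8
[251. 203. 297. 194.] 77.1
[  9. 181.  31. 231.] -11.5
[241. 249. 243. 286.] -24.2
[343. 248. 368. 287.] 8.7
[168. 258. 143. 180.] -13.0
[511. 135. 558. 143.] 57.4
[ 18. 241.  46. 297.] -9.6
[212. 127. 323. 104.] 76.7
[367. 223. 355. 139.] -13.2
[ 94. 152. 196. 130.] 76.8
[434.  86. 320. 108.] 76.9
[389. 132. 399. 214.] -13.1
[497. 227. 558. 228.] 63.9
[371.   0. 294.  23.] 81.2
[303.  39. 385.  15.] 81.2
[  1. 181.  22. 229.] -11.8
[395. 136. 404. 218.] -13.2
[ 69. 214.  35. 230.] 90.0
[ 83. 252.  46. 269.] -89.7
[534.   1. 499.  17.] -89.9
```

View pics/w5.png

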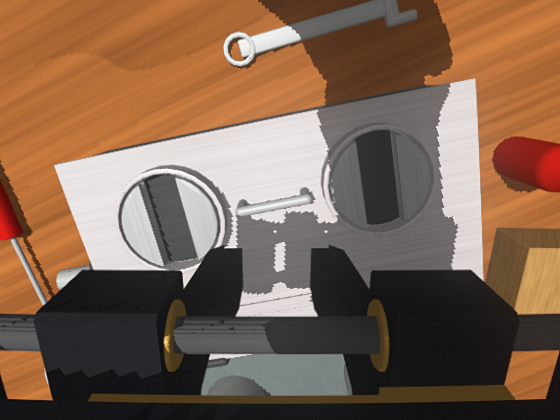

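Both slots now read −12.8° to −13.2° and the panel edges −12.6° to −13.3°, so both dials are at a full quarter turn. The hand is clear, the panel looks flush, and the visible tools have not moved. Handing in.

```bash
python3 -c "
from plant import finish_job
print(finish_job())"
```

```text
the job is handed in; nothing more can be done
None
```

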